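Close and latch the mooncake box

ROBOT

A 6-joint arm with a two-finger parallel gripper is mounted at the origin on the work surface. World frame = base frame: x ahead of the robot, y to its left, z up, the work surface at z = 0. Lengths are in m, angles in rad, forces in N, time in s.
With the tool pointing down it reaches from about 0.3 to 0.775 m from the base axis. Payload 14.6 kg.
Tool frame: the origin (TCP) lies between the finger pads; the fingertips stand 22 mm ahead of it and the grasp point (between the pads) lies 3 mm ahead of it (ctrl.tip_reach is the distance from the TCP to the fingertips, in m); z points along the fingers, y is the direction in which the jaws open and shut (so a half turn about z gives the same grasp; the last joint's range is limited). The gripper opens to 94 mm and grips with 3 to 60 N. Pads are 16 mm wide; open, the fingers measure 119 mm over their backs; the gripper's body (75 mm by 177 mm) begins 78 mm behind the grasp point.
Start: joints at [-1.248, 0.3, 1.521, -0, 1.321, -0.067], TCP at [0.209, -0.509, 0.227] pointing down, gripper open.
Joint ranges: [-3.03, 3.03], [-0.79, 2.21], [0.23, 2.52], [-1.04, 4.18], [0, 3.07], [-2.55, 2.55]. Speed limits (rad/s): [2.22, 2.22, 2.57, 3.14, 3.14, 3.14].

INTERFACE

Orientations are given as [roll, pitch, yaw] about the fixed x, y, z axes, in that order (R = Rz(yaw) Ry(pitch) Rx(roll)).
In Python, from station import ctrl gives the robot as it stands. The module is installed in compiled form; this text tells all that it offers.
- The arm moves only by the shell command python3 -m creep 'ROWS' [OPENING] [FORCE]. ROWS is a JSON object of lists of equal length, an entry for each row: "xyz": the shift along the tool's x, y, z in mm, a list of three; "spin": the turn about the tool's z in rad. In form: {"xyz": [[tx, ty, tz], ...], "spin": [spin, ...]}. A call has 1 to 5 rows; each row shifts and turns the commanded pose from where the row before left it, along the tool's axes as they then stand; what a row does not reach is not made up. A row lasts 1/8 s, in which the tool goes at most 62.5 mm and 10.7 degrees, less where a joint would pass 70% of its speed; a pose out of reach is approached as far as the arm can. A call with a gripper value outside its range is refused whole. OPENING is the finger opening in mm, from 0 to 94, set as the call begins (- or left out, the last holds). The fingers move at their own pace and stop on an object; FORCE is the grip in N (left out, the last holds). Time passes only in rows, so rows that do not move let the fingers close. It gives the time, the measured TCP pose, the force and the opening at its end, in the units of the state.
- ctrl.get_obs(): the state, without advancing time (a new reading comes with each control period).
- ctrl.camera(name): name is "scene" or "top"; returns the picture (384x512x3 uint8, red, green, blue); there is no depth.
- ctrl.camera_model(name): a dict with "fx", "fy", "cx", "cy" (pixels), "R" (3x3) and "t" (3): a world point X has camera coordinates R X + t. Camera axes: x right, y down, z forward; pixel columns grow to the right and rows downward; lengths in m; the calibration is good to about 2 mm. A picture is of the moment at which its call begins. camera_model takes no time and is no camera call.
- ctrl.hand_in(): hands the job in, once; it reports no verdict.
The state is a dict: "time_s": time; "qpos": joint angles; "joint_vel": joint speeds; "tau": joint torques, N m; "ee_pos": TCP position; "eef_rot": TCP orientation; "force": force on the tool from outside, world axes, zero at the start; "moment": the same for the moment, N m; "grip_width": finger opening in m.
Only numpy, scipy, OpenCV 4.12 (cv2) and the standard library are available. Lean on these libraries where they do the work, as an engineer would, in place of code of your own. Each camera call takes 0.05 s, during which the arm holds its last target.

TASK

Close up the mooncake box using only pushes of the fingertips: push its standing-open lid down until it lies fully shut, easing it down rather than slamming it, then push the little brass hook on the box's front across until it stands fully home around the stud on the lid. Only push: lift nothing, keep the fingers off the mooncakes and off the lining inside the lid, do not shove the box along, and leave everything else on the cabinet top where it stands.

Things in the scene. Friction and masses are not known exactly. Their poses are not given: they have to be found in the camera images.
- box: hinged wooden mooncake box, loose, about 2.1 kg in all (slides under about 7 to 12 N sideways). Body 154 (x) by 222 (y) by 62 mm high; shut lid's top is 80 mm up. Origin: centre of the underside; z up. Its -x side is the front with the latch and faces away from the robot, within 25 degrees; its +x side, nearest the robot, has the lid's hinge.
- cakes: the six round mooncakes inside the box, in 2 rows of 3, tops about 47 mm above the cabinet top; origin as the box's. Not to be touched.
- lid (a joint): angle of the lid, rad: 0 = flat shut, grows as it opens; starts 1.15 to 1.5 (pi/2 = upright). The hinge is stiff by friction: the lid stays at any angle where it is left, so it must be pushed all the way down; about 3 to 6 N near its free edge moves it. Its outer face looks towards the robot when open and up when shut.
- lining: gold paper lining, 136 by 204 by 2 mm, on the inner face of the lid; origin on the lid's hinge axis, as point hinge_mid. Not to be touched.
- hinge_mid (a point): middle of the lid's hinge axis, which runs along the box's y: at the box's rear face, 77 mm to +x of the box's origin and 62 mm up. It is the lower rear edge of the lid, a flat slab 154 by 222 by 18 mm, 0.25 kg.
- lid_edge (a point): middle of the lid's free edge on its outer face, 154 mm from the hinge axis (18 mm off the inner face); when shut it is at the box's front, 80 mm above the cabinet top.
- latch (a joint): angle of the brass hook latch, rad: 0 = upright, home around the lid's stud, against a stop; grows as it swings aside towards the box's -y; starts 0.45 to 0.8. It turns in the plane of the box's front face about a pivot in the middle of that face, 40 mm above the cabinet top. Light friction holds it where it is left; a level push at the knob of 1 to 6 N moves it.
- latch_knob (a point): centre of the ball knob (10 mm across) at the hook's free end, 40 mm from the pivot, 15.5 mm out from the box's front face. Polished and slippery (friction about 0.25). The hook's flat arm lies 3 to 8 mm out from the face. With the latch home the knob is 80 mm up, 2 mm to the box's -y of the middle.
- stud_home (a point): where the foot of the lid's stud lies when the lid is shut: middle of the box's front face, 71 mm above the cabinet top. The stud stands 9 mm out from the lid's front edge.
- caddy: lidded pale green ceramic tea caddy, 90 mm across, 120 mm high, beside the box at its +y end; origin: centre of the underside. Bystander.
- cup: white tea cup, 68 mm across, 55 mm high, beside the box at its -y end; origin: centre of the underside. Bystander.
- spoon_rest: stainless steel spoon rest lying in front of the box: round dish 84 mm across, 13 mm high, with a 115 mm handle trough to its +y; origin: centre of the dish's underside. Bystander.
- round_lantern: round pastel pink plastic lantern, 114 mm across, 155 mm high with its handle, far to one side; origin: centre of the underside. Bystander.
- tall_lantern: tall pastel green plastic lantern, 84 mm across, 170 mm high with its handle, far to the other side; origin: centre of the underside. Bystander.
- key_dish: blue ceramic key dish, 124 mm across, 32 mm high; origin: centre of the underside. Bystander.
- shoehorn: short steel shoehorn lying flat, 210 by 45 by 9 mm, long along its x; origin: near its middle, underneath. Bystander.

How it is judged:
On the way, in this order (a step that is already met when the one before it is completed fails the run):
1. the lid is pushed fully shut while the latch is still swung aside (value of joint lid below 0.025 rad and value of joint latch above 0.3 rad), for 0.2 s.
2. the latch is pushed home around the stud on the shut lid (value of joint lid below 0.025 rad and value of joint latch below 0.15 rad), for 0.2 s.
At the end, for the whole second after the job is handed in: The lid is shut (within 0.025 rad, about 4 mm at its edge), the hook stands home (within 0.15 rad, about 6 mm at its knob), the box stands flat and at rest within 40 mm of where it was, and every other thing is within 30 mm of where it was (all of step 2 and linear speed of box below 0.01 m/s and height (world z) of box below 0.006 m and angle between box's own z axis and vertical below 0.05 rad and distance of box from where it was at the start of the episode below 0.04 m and distance of each of caddy, cup, spoon_rest, round_lantern, tall_lantern, key_dish, shoehorn from where it was at the start of the episode below 0.03 m); the robot touches nothing.
It fails at once if the lid is slammed (swings shut faster than 3 rad/s) (velocity of joint lid below -3 rad/s).
It fails at once if the mooncakes are touched (contact force between the fingers and cakes above 0.3 N).
It fails at once if the lid's lining is touched, or the lid is gripped round its edge (contact force between the fingers and lining above 0.3 N).
It fails at once if the box is lifted, tipped or carried (height (world z) of box above 0.012 m or angle between box's own z axis and vertical above 0.15 rad or distance of box from where it was at the start of the episode above 0.06 m).
It fails at once if a bystander is lifted, knocked over or shoved (distance of any of caddy, cup, spoon_rest, round_lantern, tall_lantern, key_dish, shoehorn from where it was at the start of the episode above 0.04 m or angle between any of caddy, cup, spoon_rest, round_lantern, tall_lantern, key_dish, shoehorn's own z axis and vertical above 0.35 rad).
It also fails if it takes over 48 s, if anything falls off the work surface, if the arm or the gripper's body presses on something with over 40 N, if the wrist force passes 120 N, or if a joint passes its speed limit or range.

## Working session

There is one attempt and no reset: what is moved stays moved. The work goes in short steps, Python scripts to look and compute and a shell command to move; the robot and the scene stay as the last step left them, time stands still between calls to the robot, and variables do not carry over. Pictures are saved under pics/ and viewed, and the job is handed in when it is done.

```bash
mkdir -p pics
python3 - <<'E'
from station import ctrl
import cv2
o=ctrl.get_obs();print(o)
for n in("scene","top"):
    cv2.imwrite(f"pics/{n}0.png",cv2.cvtColor(ctrl.camera(n),cv2.COLOR_RGB2BGR))
    m=ctrl.camera_model(n);print(n,m, -m["R"].T@m["t"])
print(ctrl.tip_reach)
E
```

```text
{'time_s': 0.0, 'qpos': array([-1.24759513e+00,  3.00469213e-01,  1.52159862e+00,  1.31892477e-06,
        1.32071105e+00, -6.66145277e-02]), 'joint_vel': array([ 0.00078554, -0.00025455, -0.00031809, -0.00012488,  0.00045847,
       -0.00012026]), 'tau': array([ 2.45981873e-04, -5.31799686e+01, -3.52739668e+01,  7.08237151e-02,
        2.44207936e-02, -1.11051977e-04]), 'ee_pos': array([ 0.20892131, -0.50850738,  0.22687994]), 'eef_rot': array([-3.14040914e+00, -8.02363089e-05,  3.89815354e-01]), 'force': array([0.09566575, 0.2941954 , 0.51520224]), 'moment': array([-0.03125642,  0.0092792 ,  0.03484638]), 'grip_width': 0.09423837985484558}
scene {'fx': 481.8769644619171, 'fy': 481.8769644619171, 'cx': 255.37460590383904, 'cy': 193.86927757618244, 'R': array([[ 0.40310678,  0.91505719, -0.0132387 ],
       [ 0.71565468, -0.32421506, -0.61864608],
       [-0.57038873,  0.23990609, -0.78555825]]), 't': array([-0.21632968, -0.34610545,  2.22731237])} [ 1.60532982 -0.44860438  1.53270291]
top {'fx': 372.71661192394447, 'fy': 372.71661192394447, 'cx': 255.378148216581, 'cy': 191.06343059839193, 'R': array([[-0.00550138, -0.9997603 ,  0.02119138],
       [-0.99243363,  0.00285922, -0.12274898],
       [ 0.12265896, -0.02170633, -0.99221148]]), 't': array([-0.01952561,  0.54661003,  1.39962718])} [0.37068994 0.00929696 1.45623575]
0.022
```

Run:
```python
import cv2
a=cv2.imread("pics/top0.png");print(a.shape)
cv2.imwrite("pics/top0b.png",cv2.resize(a,(768,576)))
a=cv2.imread("pics/scene0.png");cv2.imwrite("pics/scene0b.png",cv2.resize(a,(768,576)))
```

```text
(384, 512, 3)
```

View pics/top0b.png

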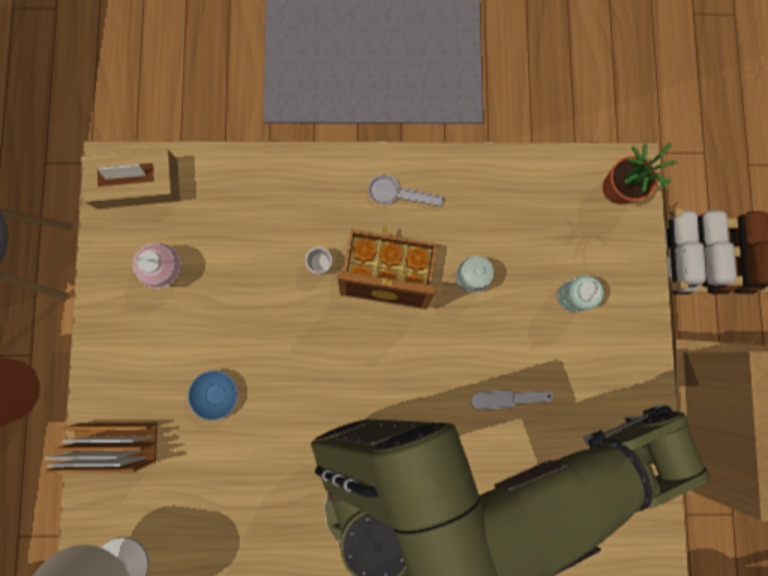

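View pics/scene0b.png

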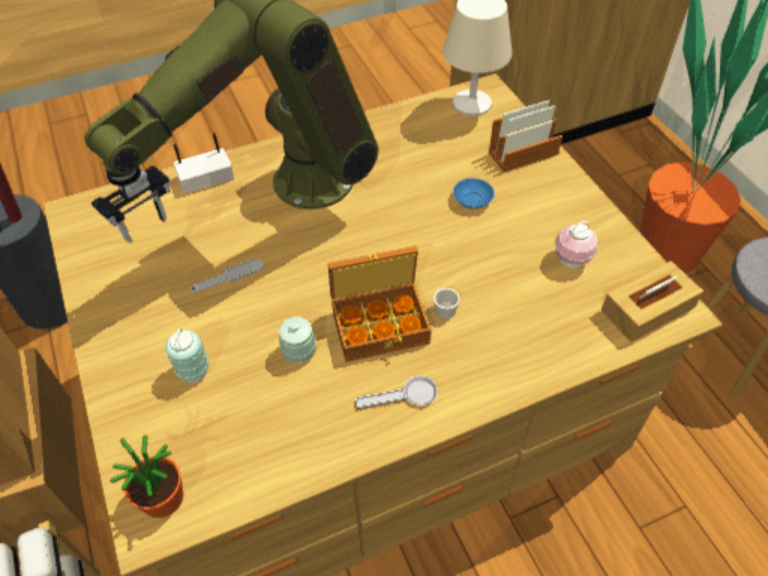

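Run:
```python
import cv2
a=cv2.imread("pics/top0.png")[140:220,190:350];cv2.imwrite("pics/top0c.png",cv2.resize(a,(800,400),interpolation=cv2.INTER_CUBIC))
a=cv2.imread("pics/scene0.png")[155:285,180:320];cv2.imwrite("pics/scene0c.png",cv2.resize(a,(646,600),interpolation=cv2.INTER_CUBIC))
```

```text
(no output)
```

View pics/top0c.png

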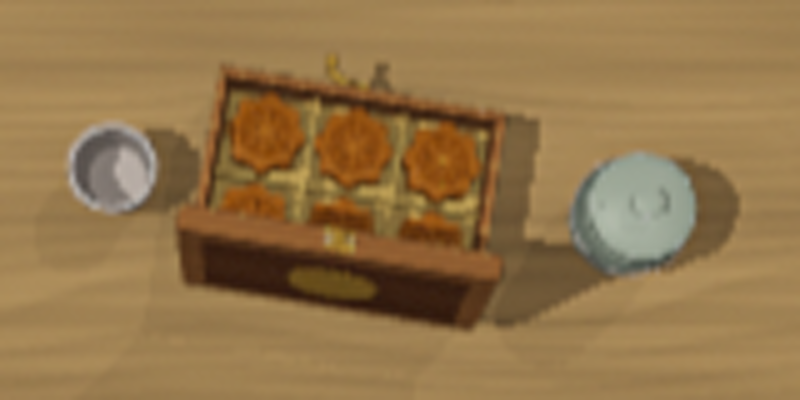

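View pics/scene0c.png

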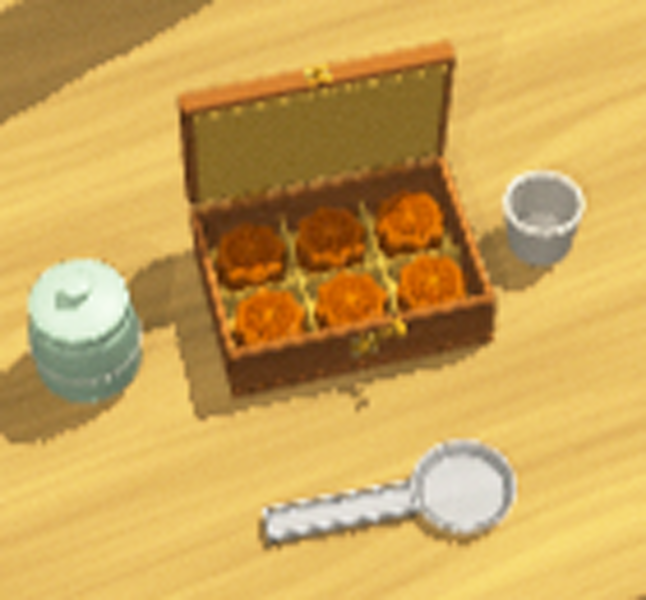

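```bash
cat > h.py <<'E'
from station import ctrl
import numpy as np
def ray(n,u,v):
    m=ctrl.camera_model(n);R=np.array(m["R"]);t=np.array(m["t"])
    return -R.T@t, R.T@np.array([(u-m["cx"])/m["fx"],(v-m["cy"])/m["fy"],1])
def onz(n,u,v,z):
    c,d=ray(n,u,v);return c+d*(z-c[2])/d[2]
def tri(p,q):
    c,d=ray("top",*p);e,f=ray("scene",*q)
    s=np.linalg.lstsq(np.c_[d,-f],e-c,rcond=None)[0]
    a=c+d*s[0];b=e+f*s[1];return (a+b)/2,np.linalg.norm(a-b)
def proj(n,X):
    m=ctrl.camera_model(n);p=np.array(m["R"])@X+m["t"];return m["fx"]*p[0]/p[2]+m["cx"],m["fy"]*p[1]/p[2]+m["cy"]
T=lambda u,v:(u/5+190,v/5+140)
S=lambda u,v:(u/4.615+180,v/4.615+155)
E
python3 - <<'E'
from h import *
np.set_printoptions(precision=4,suppress=True)
a=onz("top",*T(225,68),.062);b=onz("top",*T(502,115),.062)
a2=onz("scene",*S(494,298),.062);b2=onz("scene",*S(232,350),.062)
print(a,b,np.linalg.norm(a-b));print(a2,b2,np.linalg.norm(a2-b2))
# lid outer? top edge corners
for n,p,q in(("edge inner L",(180,208),(453,42)),("edge inner R",(502,258),(180,100)),("knob",(332,60),(400,327)),("stud",(340,240),(318,76)),("cornL",(225,68),(494,298)),("cornR",(502,115),(232,350))):
    print(n,*tri(T(*p),S(*q)))
for n,p in(("cup",(112,170)),):print(onz("top",*T(*p),.055))
print("cup sc",onz("scene",*S(543,205),.055)); print("caddy",onz("top",*T(640,205),.12),onz("scene",*S(80,290),.11))
print("dish",onz("scene",*S(463,488),.01))
E
```

```text
[0.6872 0.0557 0.062 ] [ 0.6505 -0.1554  0.062 ] 0.21426935734513544
[0.6977 0.0589 0.062 ] [ 0.6574 -0.1529  0.062 ] 0.21554894446286318
edge inner L [0.557  0.0827 0.2168] 0.004382642282739433
edge inner R [ 0.5224 -0.1345  0.215 ] 0.0024340731501868587
knob [ 0.6933 -0.0244  0.0647] 0.003227717768632607
stud [ 0.5365 -0.025   0.2058] 0.004276717633994664
cornL [0.6907 0.0591 0.0521] 0.006531116311950296
cornR [ 0.6525 -0.1539  0.0559] 0.004763118362749675
[0.6097 0.1417 0.055 ]
cup sc [0.6248 0.1405 0.055 ]
caddy [ 0.5721 -0.248   0.12  ] [ 0.5867 -0.2503  0.11  ]
dish [ 0.8193 -0.0256  0.01  ]
```

Top view: the box is tilted about 10°, with its front rim running from crop pixel (225,68) to (502,115). The lid stands near upright and the knob is at crop (332,60), about 27 mm to box -y. The scene view agrees within about 8 mm. I'll close the fingers, spin to the box's heading and move behind the lid.

```bash
python3 -m creep '{"xyz":[[0,0,-10],[0,0,-10],[0,0,-10],[0,0,-10]],"spin":[0.141,0.141,0.141,0.141]}' 0 20
python3 -m creep '{"xyz":[[19.5,-59,0],[19.5,-59,0],[19.5,-59,0],[19.5,-59,0],[19.5,-59,0]],"spin":[0,0,0,0,0]}'
python3 -m creep '{"xyz":[[19.5,-59,0],[19.5,-59,0],[19.5,-59,0],[19.5,-59,0],[0,0,0]],"spin":[0,0,0,0,0]}'
```

```text
time_s: 0.6
ee_pos: [0.209, -0.5086, 0.2674]
eef_rot: [-3.141, 0.0, -0.179]
force: [0.3, 0.3, 0.3]
grip_width: 0.0574
time_s: 1.23
ee_pos: [0.3566, -0.2332, 0.2674]
eef_rot: [-3.142, -0.0, -0.175]
force: [1.2, -0.2, -0.2]
grip_width: 0.0078
time_s: 1.85
ee_pos: [0.4746, -0.0131, 0.2668]
eef_rot: [-3.141, 0.001, -0.169]
force: [0.3, -0.9, 0.7]
grip_width: 0.0003
```

```bash
python3 -m creep '{"xyz":[[0,0,25],[0,0,25],[0,0,0]],"spin":[0,0,0]}'
python3 - <<'E'
from station import ctrl
import cv2,numpy as np
a=ctrl.camera("top")[120:240,190:350];b=ctrl.camera("scene")[135:285,180:320]
im=np.hstack([cv2.resize(a,(400,300),interpolation=2),cv2.resize(b,(400,428),interpolation=2)[:300]]) if 0 else None
cv2.imwrite("pics/t1.png",cv2.cvtColor(cv2.resize(a,(800,600),interpolation=2),cv2.COLOR_RGB2BGR))
cv2.imwrite("pics/s1.png",cv2.cvtColor(cv2.resize(b,(560,600),interpolation=2),cv2.COLOR_RGB2BGR))
E
```

```text
time_s: 2.22
ee_pos: [0.4729, -0.0169, 0.2162]
eef_rot: [3.141, 0.003, -0.175]
force: [-1.0, 1.2, 0.8]
grip_width: 0.0003
```

View pics/t1.png

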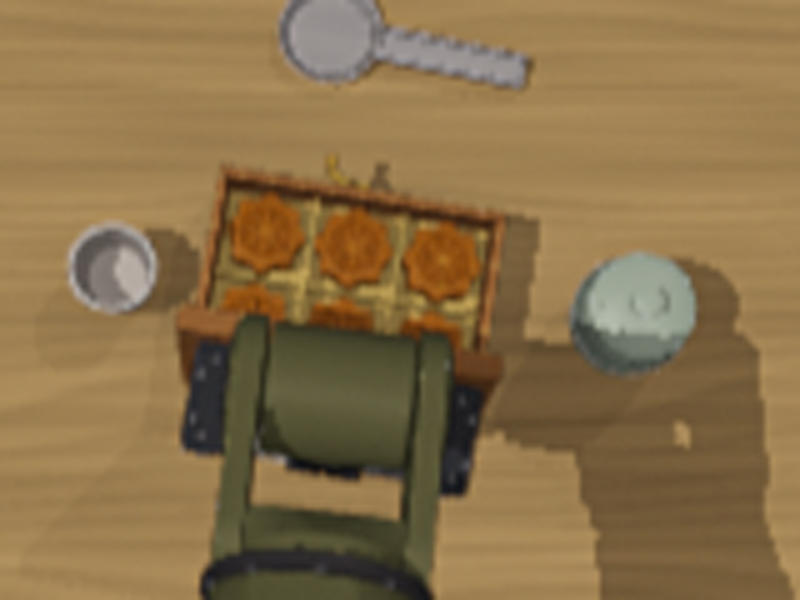

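View pics/s1.png

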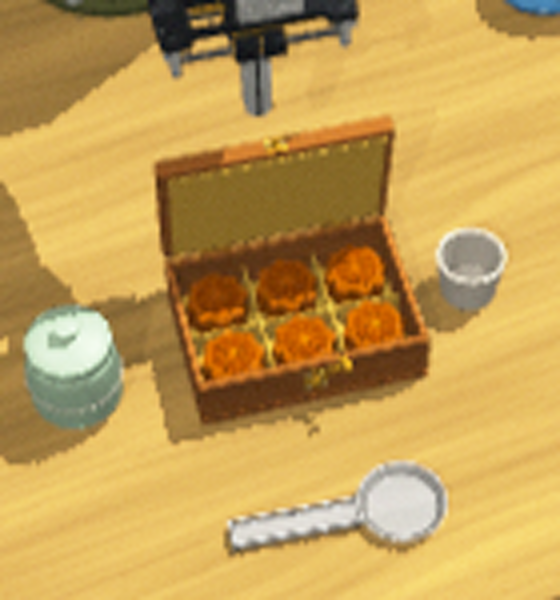

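The finger (scene crop 257,95) stands behind the middle of the lid, clear of it, and its body is above the lid edge. I'll push forward gently.

```bash
python3 -m creep '{"xyz":[[12,0,0],[12,0,0],[4,0,0],[4,0,0],[4,0,0]],"spin":[0,0,0,0,0]}'
python3 -m creep '{"xyz":[[4,0,0],[4,0,0],[4,0,0]],"spin":[0,0,0]}'
python3 -m creep '{"xyz":[[5,0,0],[5,0,0]],"spin":[0,0]}'
```

```text
time_s: 2.95
ee_pos: [0.5095, -0.0224, 0.2174]
eef_rot: [-3.142, 0.0, -0.174]
force: [0.2, -0.2, 0.1]
grip_width: 0.0005
time_s: 3.32
ee_pos: [0.5212, -0.0245, 0.2173]
eef_rot: [-3.142, 0.001, -0.174]
force: [-2.8, -0.3, -1.4]
grip_width: 0.0007
time_s: 3.58
ee_pos: [0.5313, -0.0263, 0.2173]
eef_rot: [-3.142, 0.0, -0.174]
force: [-0.7, 0.4, -2.3]
grip_width: 0.0002
```

Run:
```python
import numpy as np
p=lambda t:1000*np.array([.133*np.cos(t)-.018*np.sin(t),.133*np.sin(t)+.018*np.cos(t)])
t=np.arange(1.3,-.01,-.1)
for a in t:print(round(a,2),p(a).round(1),(p(a-.1)-p(a)).round(1))
```

```text
1.3 [ 18.2 133. ] [13.2 -2.5]
1.2 [ 31.4 130.5] [12.9 -3.8]
1.1 [ 44.3 126.7] [12.4 -5.1]
1.0 [ 56.7 121.6] [11.9 -6.3]
0.9 [ 68.6 115.4] [11.2 -7.4]
0.8 [ 79.7 107.9] [10.4 -8.5]
0.7 [90.1 99.4] [ 9.5 -9.5]
0.6 [99.6 90. ] [  8.5 -10.4]
0.5 [108.1  79.6] [  7.4 -11.2]
0.4 [115.5  68.4] [  6.2 -11.9]
0.3 [121.7  56.5] [  5.  -12.4]
0.2 [126.8  44.1] [  3.8 -12.9]
0.1 [130.5  31.2] [  2.5 -13.2]
-0.0 [133.  18.] [  1.1 -13.4]
```

```bash
python3 -m creep '{"xyz":[[6.5,0,1.2],[6.5,0,1.3],[6.5,0,1.9],[6.5,0,1.9],[0,0,0]],"spin":[0,0,0,0,0]}'
python3 -m creep '{"xyz":[[6.2,0,2.5],[6.2,0,2.5],[6,0,3.1],[6,0,3.1],[0,0,0]],"spin":[0,0,0,0,0]}'
```

```text
time_s: 4.2
ee_pos: [0.557, -0.0309, 0.2109]
eef_rot: [3.141, -0.0, -0.174]
force: [-0.4, 0.2, -0.4]
grip_width: 0.0006
time_s: 4.82
ee_pos: [0.581, -0.0351, 0.1995]
eef_rot: [3.142, 0.0, -0.174]
force: [1.3, -0.7, -1.1]
grip_width: -0.0001
```

Run:
```python
from station import ctrl
import cv2,numpy as np
b=ctrl.camera("scene")[135:285,180:320]
cv2.imwrite("pics/s2.png",cv2.cvtColor(cv2.resize(b,(560,600),interpolation=2),cv2.COLOR_RGB2BGR))
```

```text
(no output)
```

View pics/s2.png

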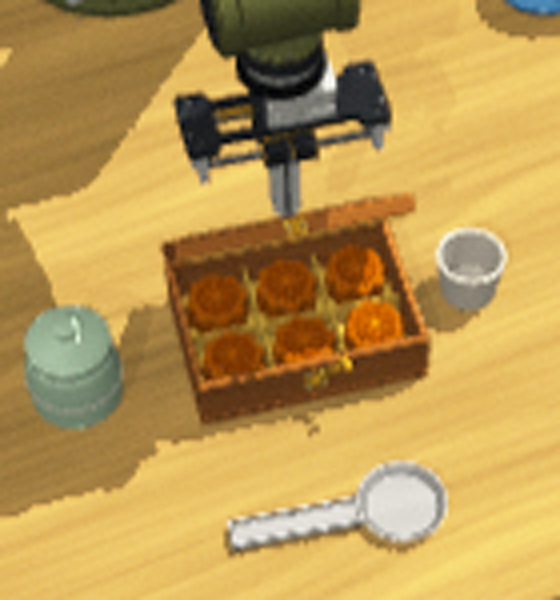

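The lid is down to about 0.9 rad. The box corner is still at (203,420) and the knob at (345,362), so neither has moved. I'll continue the arc.

```bash
python3 -m creep '{"xyz":[[5.6,0,3.7],[5.6,0,3.7],[5.2,0,4.2],[5.2,0,4.3],[0,0,0]],"spin":[0,0,0,0,0]}'
python3 -m creep '{"xyz":[[4.7,0,4.7],[4.7,0,4.8],[4.2,0,5.2],[4.2,0,5.2],[0,0,0]],"spin":[0,0,0,0,0]}'
python3 -m creep '{"xyz":[[3.7,0,5.6],[3.7,0,5.6],[3.1,0,6],[3.1,0,6],[0,0,0]],"spin":[0,0,0,0,0]}'
```

```text
time_s: 5.5
ee_pos: [0.6021, -0.0388, 0.1834]
eef_rot: [3.141, 0.001, -0.174]
force: [-0.2, -1.0, -0.2]
grip_width: 0.0007
time_s: 6.12
ee_pos: [0.6195, -0.0419, 0.1635]
eef_rot: [3.141, 0.001, -0.174]
force: [-0.3, -0.3, 1.8]
grip_width: 0.0005
time_s: 6.75
ee_pos: [0.6327, -0.0442, 0.1402]
eef_rot: [3.142, 0.001, -0.174]
force: [0.2, -0.5, 0.2]
grip_width: 0.0002
```

Run:
```python
from station import ctrl
import cv2,numpy as np
b=ctrl.camera("scene")[135:285,180:320]
cv2.imwrite("pics/s3.png",cv2.cvtColor(cv2.resize(b,(560,600),interpolation=2),cv2.COLOR_RGB2BGR))
```

```text
(no output)
```

View pics/s3.png

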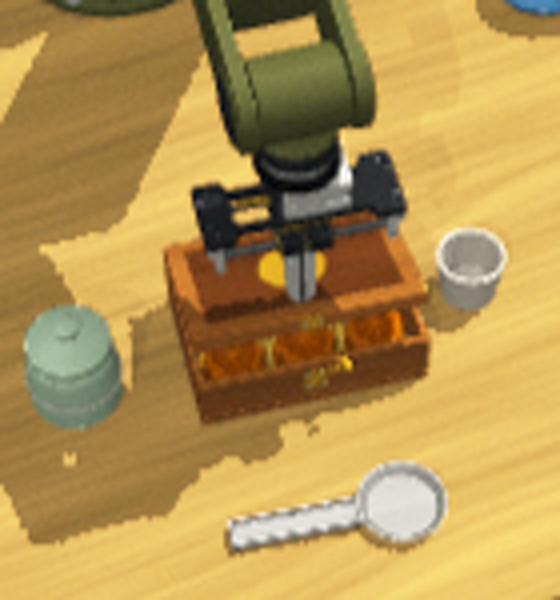

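The lid is at about 0.3 rad with the tip on its outer face, and the box still hasn't moved. Now I'll press it the rest of the way.

```bash
python3 -m creep '{"xyz":[[2.5,0,6.2],[2.5,0,6.2],[1.9,0,6.4],[1.9,0,6.4],[0,0,0]],"spin":[0,0,0,0,0]}'
python3 -m creep '{"xyz":[[1,0,5],[0.5,0,4],[0,0,2],[0,0,1],[0,0,0]],"spin":[0,0,0,0,0]}'
```

```text
time_s: 7.42
ee_pos: [0.6413, -0.0457, 0.1149]
eef_rot: [3.141, 0.001, -0.174]
force: [-0.1, 0.2, -0.8]
grip_width: 0.0007
time_s: 8.05
ee_pos: [0.6429, -0.046, 0.1037]
eef_rot: [-3.142, 0.0, -0.174]
force: [-0.4, -0.5, 0.7]
grip_width: 0.0006
```

```bash
python3 -m creep '{"xyz":[[0,0,1],[0,0,1],[0,0,1],[0,0,0]],"spin":[0,0,0,0]}'
python3 -m creep '{"xyz":[[0,0,1],[0,0,0.5],[0,0,0],[0,0,0]],"spin":[0,0,0,0]}'
```

```text
time_s: 8.55
ee_pos: [0.6432, -0.046, 0.1021]
eef_rot: [3.142, -0.001, -0.174]
force: [-5.0, 0.2, 11.8]
grip_width: 0.0004
time_s: 9.05
ee_pos: [0.6432, -0.046, 0.102]
eef_rot: [3.142, -0.002, -0.174]
force: [-11.0, 0.5, 22.7]
grip_width: 0.0003
```

The tip stopped at z = 80 mm with 22 N and won't go lower, so the lid is shut. I'll lift off, move above the front on the cup side of the knob, and look.

```bash
python3 -m creep '{"xyz":[[0,0,-4],[0,0,-16],[0,0,-25],[0,-34,0],[0,-34,0]],"spin":[0,0,0,0,0]}'
python3 -m creep '{"xyz":[[24,0,0],[24,0,0],[0,0,0]],"spin":[0,0,0]}'
python3 - <<'E'
from station import ctrl
import cv2,numpy as np
b=ctrl.camera("scene")[155:255,200:320];a=ctrl.camera("top")[120:220,200:320]
cv2.imwrite("pics/s4.png",cv2.cvtColor(cv2.resize(b,(720,600),interpolation=2),cv2.COLOR_RGB2BGR))
cv2.imwrite("pics/t4.png",cv2.cvtColor(cv2.resize(a,(720,600),interpolation=2),cv2.COLOR_RGB2BGR))
E
```

```text
time_s: 9.68
ee_pos: [0.6551, 0.0216, 0.1454]
eef_rot: [-3.141, -0.001, -0.175]
force: [-0.3, 0.6, -0.2]
grip_width: 0.0003
time_s: 10.05
ee_pos: [0.7027, 0.0125, 0.1443]
eef_rot: [3.142, -0.0, -0.174]
force: [-0.9, 0.6, -0.0]
grip_width: 0.0004
```

View pics/s4.png

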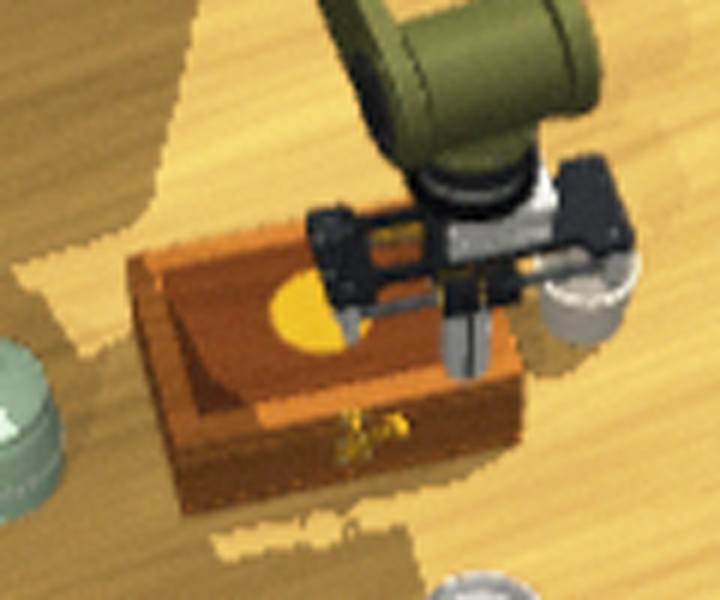

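View pics/t4.png

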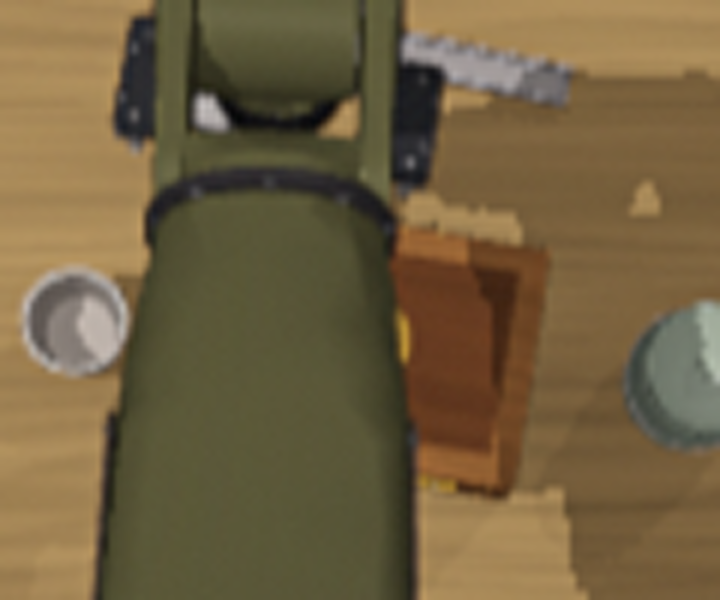

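The lid looks flush, and the stud (352,418) and knob (403,425) are both visible in the scene crop. I'll refine the front-face position before lowering.

Run:
```python
from h import *
np.set_printoptions(precision=4,suppress=True)
S2=lambda u,v:(u/6+200,v/6+155)
n=np.array([np.cos(.174),-np.sin(.174),0]);e=np.array([np.sin(.174),np.cos(.174),0])
B=lambda P:(np.dot(P-F,n)*1000,np.dot(P-F,e)*1000,P[2]*1000)
F=np.array([.673,-.0485,0])
for nm,P in(("lid R sc",onz("scene",*S2(170,437),.08)),("lid L sc",onz("scene",*S2(522,366),.08)),("lid R top",onz("top",*S2(547,250-210),.08)),("stud(z71)",onz("scene",*S2(350,418),.071)),("knob z68",onz("scene",*S2(403,425),.068)),("knob z68 top0",onz("top",*T(332,60),.068)),("bot R",onz("scene",*S2(183,512),0)),("bot L",onz("scene",*S2(522,440),0))):
    print(nm,P,np.round(B(P),1))
tip=ctrl.get_obs()["ee_pos"]-[0,0,.022]
print("tip seen S2",[(round((a-b)*6)) for a,b in zip(proj("scene",tip),(200,155))])
```

```text
lid R sc [ 0.6539 -0.158   0.08  ] [   0.1 -111.2   80. ]
lid L sc [0.6942 0.0596 0.08  ] [  2.2 110.2  80. ]
lid R top [ 0.652  -0.1562  0.08  ] [  -2.1 -109.7   80. ]
stud(z71) [ 0.6804 -0.0504  0.071 ] [ 7.6 -0.6 71. ]
knob z68 [ 0.6966 -0.0221  0.068 ] [18.6 30.1 68. ]
knob z68 top0 [ 0.692  -0.0258  0.068 ] [14.8 25.7 68. ]
bot R [ 0.6576 -0.1557  0.    ] [   3.4 -108.2    0. ]
bot L [0.6961 0.0621 0.    ] [  3.6 112.9   0. ]
tip seen S2 [460, 360]
```

Both views agree on the front face to about 2 mm, and the finger is at n = +19 mm, e = +65 mm as planned. I'll lower the tip to about 55 mm and sweep toward the stud.

```bash
python3 -m creep '{"xyz":[[0,0,20],[0,0,20],[0,0,17],[0,0,10],[0,0,0]],"spin":[0,0,0,0,0]}'
python3 -m creep '{"xyz":[[0,8,0],[0,6,0],[0,5,0],[0,3,0],[0,0,0]],"spin":[0,0,0,0,0]}'
```

```text
time_s: 10.78
ee_pos: [0.7017, 0.0127, 0.0763]
eef_rot: [3.141, 0.001, -0.174]
force: [0.1, -0.0, -0.6]
grip_width: 0.0003
time_s: 11.4
ee_pos: [0.6982, -0.0092, 0.0773]
eef_rot: [3.142, -0.0, -0.174]
force: [-0.7, -0.0, 0.7]
grip_width: 0.0007
```

```bash
python3 -m creep '{"xyz":[[0,3,0],[0,3,0],[0,3,0],[0,3,0],[0,0,0]],"spin":[0,0,0,0,0]}'
python3 - <<'E'
from station import ctrl
import cv2,numpy as np
b=ctrl.camera("scene")[155:255,200:320]
cv2.imwrite("pics/s5.png",cv2.cvtColor(cv2.resize(b,(720,600),interpolation=2),cv2.COLOR_RGB2BGR))
E
```

```text
time_s: 12.02
ee_pos: [0.6961, -0.0211, 0.0772]
eef_rot: [3.141, 0.0, -0.175]
force: [-0.1, 0.1, 1.1]
grip_width: 0.0003
```

View pics/s5.png

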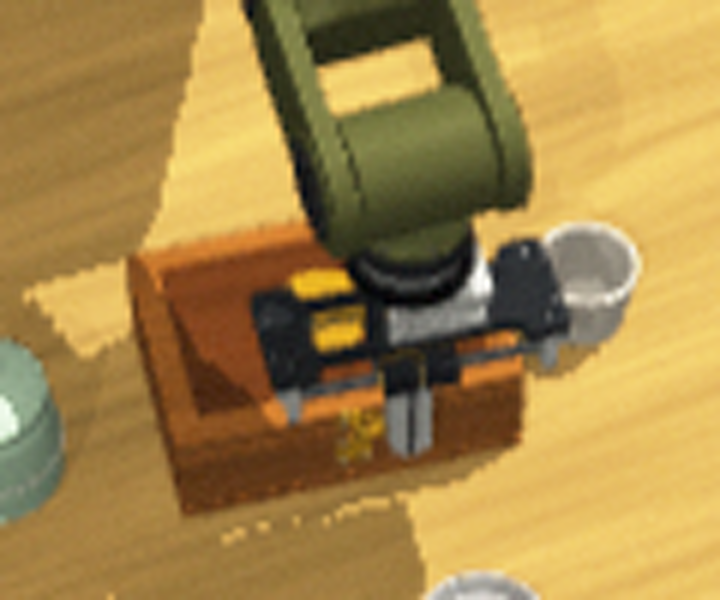

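The knob (about 372,418) is moving with the finger and nothing else has shifted. About 11 mm remains to the stop.

```bash
python3 -m creep '{"xyz":[[0,3,0],[0,3,0],[0,3,0],[0,0,0]],"spin":[0,0,0,0]}'
python3 -m creep '{"xyz":[[0,1.5,0],[0,0,0]],"spin":[0,0]}'
```

```text
time_s: 12.58
ee_pos: [0.6945, -0.03, 0.0772]
eef_rot: [3.141, 0.0, -0.175]
force: [-0.1, -0.6, -0.5]
grip_width: 0.0003
time_s: 12.82
ee_pos: [0.6943, -0.0312, 0.0773]
eef_rot: [3.142, -0.0, -0.174]
force: [0.4, -0.6, -0.1]
grip_width: 0.0005
```

```bash
python3 -m creep '{"xyz":[[0,1,0],[0,1,0],[0,0,0]],"spin":[0,0,0]}'
python3 -m creep '{"xyz":[[0,1,0],[0,0,0]],"spin":[0,0]}'
```

```text
time_s: 13.2
ee_pos: [0.694, -0.0326, 0.0773]
eef_rot: [-3.141, -0.0, -0.174]
force: [1.2, 4.5, -0.5]
grip_width: 0.0002
time_s: 13.45
ee_pos: [0.6939, -0.0335, 0.0773]
eef_rot: [-3.141, -0.0, -0.174]
force: [1.6, 5.3, 0.3]
grip_width: 0.0005
```

```bash
python3 -m creep '{"xyz":[[0,-6,0],[0,-15,0],[0,-20,-5],[20,0,-40],[0,-20,-40]],"spin":[0,0,0,0,0]}'
python3 -m creep '{"xyz":[[0,-60,-20],[0,-60,0],[0,-40,0],[0,0,0]],"spin":[0,0,0,0]}'
python3 - <<'E'
from station import ctrl
import cv2,numpy as np
b=ctrl.camera("scene")[155:255,200:320];a=ctrl.camera("top")[120:220,200:320]
cv2.imwrite("pics/s6.png",cv2.cvtColor(cv2.resize(b,(720,600),interpolation=2),cv2.COLOR_RGB2BGR))
cv2.imwrite("pics/t6.png",cv2.cvtColor(cv2.resize(a,(720,600),interpolation=2),cv2.COLOR_RGB2BGR))
E
```

```text
time_s: 14.08
ee_pos: [0.7247, 0.0231, 0.1634]
eef_rot: [3.141, 0.0, -0.175]
force: [0.5, -0.2, -0.1]
grip_width: 0.0004
time_s: 14.58
ee_pos: [0.7511, 0.184, 0.1816]
eef_rot: [-3.142, 0.0, -0.17]
force: [-0.1, 0.4, 0.3]
grip_width: -0.0001
```

View pics/s6.png

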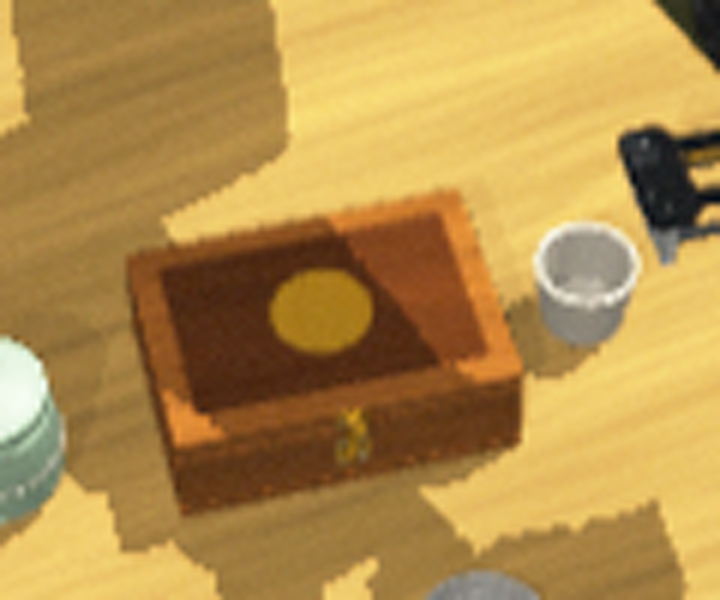

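View pics/t6.png

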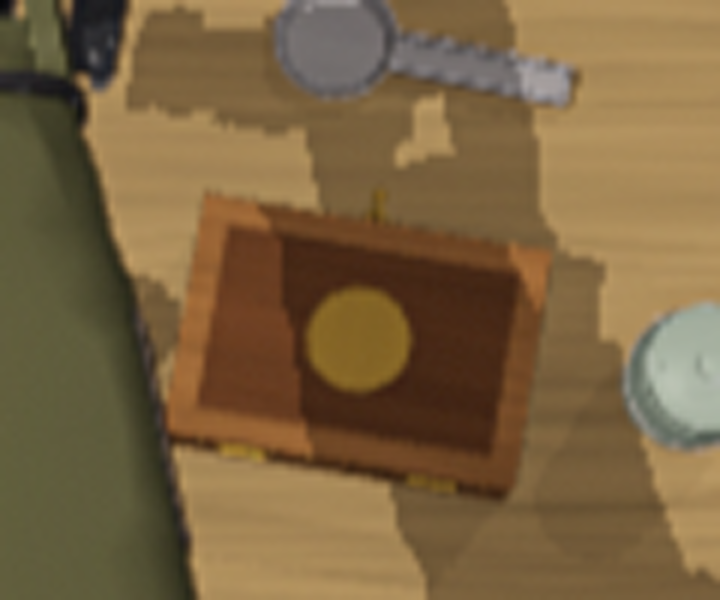

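Run:
```python
from h import *
S2=lambda u,v:(u/6+200,v/6+155)
n=np.array([np.cos(.174),-np.sin(.174),0]);e=np.array([np.sin(.174),np.cos(.174),0])
F=np.array([.673,-.0485,0])
B=lambda P:np.round([np.dot(P-F,n)*1000,np.dot(P-F,e)*1000,P[2]*1000],1)
top=lambda u,v:(u/6+200,v/6+120)
print("knob",B(onz("scene",*S2(355,413),.08)),B(onz("top",*top(378,194),.08)))
for p,q in(((205,193),(520,366)),((550,250),(173,435))):
    P,g=tri(top(*p),S2(*q));print("lid corner",B(P),g)
a=T(112,170);print("cup",onz("top",*a,.055),onz("scene",*S2(587,265),.055),onz("scene",*S(543,205),.055))
```

```text
knob [10.8  1.8 80. ] [15.   0.7 80. ]
lid corner [ -1.8 109.2  74.8] 0.0019420518417730146
lid corner [  -1.4 -110.4   79.6] 0.002603617762701865
cup [0.60973895 0.14168797 0.055     ] [0.62394489 0.14165441 0.055     ] [0.6247728  0.14048465 0.055     ]
```

The knob is at e ≈ 1–2 mm (home is 2), the lid corners sit at about 75–80 mm, and the box and cup haven't moved. The arm is clear, so I'm handing in.

```bash
python3 -c "
from station import ctrl
print(ctrl.hand_in())"
```

```text
the job is handed in; nothing more can be done
None
```

The mooncake box is closed and latched, and I handed the job in at about 14.7 s of the 48 s allowed. Handing in gives no verdict, so what follows rests on my own checks.

- **Lid:** I pushed it from behind with the closed fingertips, following its arc at about 0.5 rad/s. I then pressed until the tips stopped at 80 mm with about 22 N. The latch was still swung aside at that point.
- **Latch:** I slid the knob sideways with the back of the finger until the force rose to about 5 N at its stop, then backed off.

**Last checks:**
- **Knob:** it stands 1–2 mm to the box's -y of the middle, and the home position is 2 mm.
- **Box and bystanders:** the box's front corners were within about 2 mm of where they started, and the cup within about 1.5 mm. The caddy and spoon rest looked unmoved in the pictures. I did not look again at the two lanterns, the key dish or the shoehorn, but the arm never pressed on anything near them.
- **Arm:** it ended clear of everything, with no contact force.

**Disagreements:** the two camera views differed from each other by a few mm. One shut-lid corner measured 75 mm instead of 80, which I put down to pixel error because the fingertip stop at 80 mm and the other corner (79.6 mm) agree.

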